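# Put the ring basket into the ultrasonic cleaner and snap its lid shut

## Robot

A 7-joint arm with a two-finger parallel gripper is mounted at the origin on the work surface. World frame = base frame: x ahead of the robot, y to its left, z up, the work surface at z = 0. Lengths are in mm, angles in rad, forces in N, time in s.
With the tool pointing down it reaches from about 400 to 875 mm from the base axis. Payload 19.3 kg.
Tool frame: the origin (TCP) lies midway between the tips of the shut fingers; the grasp point (between the pads) lies 19 mm behind it; z points along the fingers, y is the line along which they close (so a half turn about z gives the same grasp; the last joint's range is limited). The gripper opens to 85 mm and grips with 20 to 120 N. Pads are 22 mm wide; open, the fingers measure 114 mm over their backs; the gripper's body (76 mm by 85 mm) begins 54 mm behind the grasp point. The pads swing forward as they close: fully open they stand 13 mm farther back than shut.
Start: joints at [-1.337, 0.521, -0.036, 1.599, 0.021, 1.021, -0.113], TCP at [186.986, 596.365, 231.291] pointing down, gripper open.
Joint ranges: [-2.91, 2.91], [-0.3, 2.13], [-1.5, 1.42], [0.17, 2.43], [-1.26, 4.41], [0.16, 1.93], [-2.52, 2.52]. Speed limits (rad/s): [1.89, 1.89, 2.39, 2.39, 3.01, 3.01, 3.01].

## Interface

Orientations are given as a rotation vector (axis times angle).
In Python, from bench import reach, move_l, set_joints, grip, sleep, inverse_kinematics, snapshot, IKError, close_job, get_clock, get_qpos, get_joint_vel, get_joint_torque, get_tcp_pos, get_eef_rot, get_force, get_moment, get_grip_width, get_finger_force gives the robot as it stands. The module is installed in compiled form; this text tells all that it offers. Calls block until the motion is done:
- reach(position, orientation): joint-space move of the TCP to a pose.
- move_l(position, vel=150, ori=None, contact_N=None): straight line of the TCP; ori=None keeps the orientation; vel is the mean speed in mm/s. With contact_N (N) it stops when the force on the tool has changed by that much, and returns True; else False.
- set_joints(angles): joint-space move.
- grip(opening): opening from 0.0 (shut) to 1.0 (fully open); the grip force is fixed at half the most; returns when the fingers have stopped.
- sleep(seconds).
- inverse_kinematics(position, orientation): joint angles nearest the present ones, or None.
- snapshot(name): name is "scene" or "top" or "wrist"; returns a dict with "frame" (420x560x3 uint8, blue, green, red), "intrinsics" (3x3 intrinsics, pixels), "camera_from_world" (4x4, takes a point from world to camera coordinates); the wrist camera has in their place "T_tool_cam" (4x4, takes a point from camera to tool coordinates, whose origin is the TCP and whose axes are the flange's). Camera axes: x right, y up, looking along -z (the intrinsics and any distortion apply to the point x, -y, -z); pixel columns grow to the right and rows downward; lengths in mm; the calibration is good to about 2 mm. A picture is of the moment at which its call begins: read the wrist's pose just before it. There is no depth.
A pose or a line that the arm cannot do raises IKError and nothing moves.
- close_job(): hands the job in; it is judged then, once.
Readings, each from a call of its own:
- get_clock(): time.
- get_qpos(): joint angles.
- get_joint_vel(): joint speeds.
- get_joint_torque(): joint torques, N m.
- get_tcp_pos(): TCP position.
- get_eef_rot(): TCP orientation.
- get_force(): force on the tool from outside, world axes, zero at the start.
- get_moment(): the same for the moment, N m.
- get_grip_width(): opening from 0.0 (shut) to 1.0 (fully open).
- get_finger_force(): force on a finger pad.
Only numpy, scipy, OpenCV 4.12 (cv2) and the standard library are available. Lean on these libraries where they do the work, as an engineer would, in place of code of your own. Each camera call takes 0.05 s, during which the arm holds its last target. There are 200 camera calls.

## Task

Lift the wide round basket, with the ring in it, off its hook on the rack, set it down gently so that it stands flat on the floor of the ultrasonic cleaner's tank with the ring still in it, and then press the cleaner's lid fully shut until it snaps past its catch. Leave the other two baskets hanging where they are, and do not disturb the bottle or the loupe.

Things in the scene. Friction and masses are not known exactly. Their poses are not given: they have to be found in the camera images.
- rack: fixed steel drying rack, 340 wide (y), 196 high: a bar of radius 6 along y at height 190, on two posts at y = +155 and -155, over a flat base 12 thick (x -20 to +80). Origin on the bench below the middle of the bar. Three hooks at y = -90, 0 and +90 reach 82 from the bar to -x, towards the robot, one basket on each
- hook (a point): on the middle hook, at rack x = -55, height 193: where the underside of a basket's crown rests. Each hook is a pair of level parallel wires of radius 3, 16 apart in y; their tips, 27 farther to -x, turn up to height 209, so a crown must rise at least 17 to pass over them. The other two hooks are the same, 90 to either side
- basket: the basket to move: wide, round, shallow, perforated steel, 64 across, 35 deep, wall 3, floor 4 thick, 70 to 170 g. Origin at the centre of its underside, z up. A flat rigid bail in its y-z plane (66 wide in y, 6 thick in x) carries a level crown bar, z = 64 to 70. At the start it hangs by the crown on one of the three hooks, its axes parallel to the rack's
- knob (a point): middle of the wide round basket's black grip knob, an upright square block 16 (x) by 12 (y), centred on the basket's axis on top of the crown, from z = 70 to z = 100 over the basket's underside (this point at z = 85)
- ring: plain brass finger ring, 22 across outside, 18 inside, 5 high, 10 g, lying loose in the wide round basket. Origin at the centre of its underside
- square_basket: bystander hanging on another hook: square basket 56 x 56, 35 deep; bail and knob at the same heights as the wide round basket's (bail 58 wide). Origin at the centre of its underside
- deep_basket: bystander hanging on the remaining hook: narrow deep round basket 44 across, 60 deep; crown underside at z = 89, knob from z = 95 to z = 125 (bail 46 wide). Origin at the centre of its underside
- cleaner: fixed ultrasonic cleaner, a white housing 170 (x) by 220 (y), 160 high, with an open rectangular steel tank 130 (x) by 170 (y) in its top, 115 deep. Its front, with dial and panel, faces -x. Origin at the centre of its underside on the bench
- tank_floor (a point): centre of the tank's flat floor, 45 above the bench; axes as the cleaner's
- lid (a joint): hinge angle of the cleaner's lid (rad): 0 = fully shut, grows as it opens, 1.7 at most. The hinge is stiff: the lid stays where it is left, and about 2 N at its front edge moves it. A sprung catch in the middle of the front wall stops it at about 0.07; about 10 N downward at the middle of the front edge snaps it past the catch to 0
- lid_hinge (a point): middle of the lid's hinge line, at the housing's far (+x) top edge, 160.5 above the bench, 85 from the cleaner's centre; turns with the lid. The lid is a flat aluminium plate 190 long (overhangs the front by 20), 220 wide in y, 6 thick, its underside on the hinge line; a small latch tongue, 34 wide, 31 deep, hangs under its front overhang
- lid_edge (a point): middle of the lid's free front edge, on its outer (upper) face, 190 from the hinge line; it turns with the lid
- bottle: bystander: amber glass bottle, 58 across, 190 high, standing. Origin at the centre of its underside
- loupe: bystander: black eye loupe, 42 across at the foot, 42 high, standing. Origin at the centre of its underside

How it is judged (in metres and radians):
On the way, in this order (a step that is already met when the one before it is completed fails the run):
1. the wide round basket is lifted up clear of its hook (height (world z) of basket above 0.146 m and contact force between basket and rack below 0.05 N), for 0.1 s.
2. the basket stands flat on the tank's floor, let go, with the ring in it and the lid still open (x of basket in the frame of tank_floor between -0.065 and 0.065 m and y of basket in the frame of tank_floor between -0.085 and 0.085 m and z of basket in the frame of tank_floor between -0.004 and 0.006 m and angle between basket's own z axis and vertical below 0.12 rad and horizontal distance between ring and basket below 0.032 m and z of ring in the frame of basket between -0.005 and 0.035 m and contact force between the fingers and basket below 0.05 N and linear speed of basket below 0.03 m/s and value of joint lid above 0.5 rad), for 0.2 s.
At the end, for the whole second after the job is handed in: lid snapped shut (hinge angle below 0.02 rad); the wide round basket at rest on the tank floor (within 6 mm of it, tilted under 0.12 rad) with the ring in it; the other two baskets hanging within 30 mm of where they were; bottle and loupe within 20 mm of where they stood (x of basket in the frame of tank_floor between -0.065 and 0.065 m and y of basket in the frame of tank_floor between -0.085 and 0.085 m and z of basket in the frame of tank_floor between -0.004 and 0.006 m and angle between basket's own z axis and vertical below 0.12 rad and horizontal distance between ring and basket below 0.032 m and z of ring in the frame of basket between -0.005 and 0.035 m and value of joint lid below 0.02 rad and linear speed of basket below 0.03 m/s and not (distance of square_basket from where it was at the start of the episode above 0.03 m) and not (distance of deep_basket from where it was at the start of the episode above 0.03 m) and not (distance of bottle from where it was at the start of the episode above 0.02 m) and not (distance of loupe from where it was at the start of the episode above 0.02 m) and not (angle between bottle's own z axis and vertical above 0.3 rad)); the robot touches nothing.
It fails at once if another basket is moved by over 30 mm (distance of any of square_basket, deep_basket from where it was at the start of the episode above 0.03 m).
It fails at once if the bottle or the loupe is moved by over 20 mm or the bottle tipped (distance of any of bottle, loupe from where it was at the start of the episode above 0.02 m or angle between bottle's own z axis and vertical above 0.3 rad).
It fails at once if the basket is dropped into the tank (faster than 0.7 m/s inside it) (x of basket in the frame of tank_floor between -0.065 and 0.065 m and y of basket in the frame of tank_floor between -0.085 and 0.085 m and z of basket in the frame of tank_floor between -0.02 and 0.1 m and linear speed of basket above 0.7 m/s).
It fails at once if the ring falls out of the basket (distance between ring and basket above 0.06 m).
It also fails if it takes over 70 s, if anything falls off the work surface, if the arm or the gripper's body presses on something with over 40 N, if the wrist force passes 120 N, or if a joint passes its speed limit or range.

## Working session

There is one attempt and no reset: what is moved stays moved. The work goes in short steps, each a Python script; the robot and the scene stay as the last script left them, time stands still between calls to the robot, and variables do not carry over. Pictures are saved under pics/ and viewed, at most 12 in all, crops included, and the job is handed in when it is done.

```bash
mkdir -p pics
cat > h.py <<'E'
import numpy as np, cv2, pickle
from bench import *
def snap(n,f):
    p,r=get_tcp_pos(),get_eef_rot(); s=snapshot(n); s['p'],s['r']=np.array(p),np.array(r)
    cv2.imwrite(f'pics/{f}.png',s['frame']); pickle.dump(s,open(f'pics/{f}.pkl','wb')); return s
def cam(s):
    "K, world_from_camera R,t (cv axes)"
    K=np.array(s['intrinsics'],float)
    if 'camera_from_world' in s: T=np.linalg.inv(np.array(s['camera_from_world']))
    else:
        W=np.eye(4); W[:3,:3]=cv2.Rodrigues(s['r'])[0]; W[:3,3]=s['p']; T=W@np.array(s['T_tool_cam'])
    return K,T[:3,:3]@np.diag([1.,-1,-1]),T[:3,3]
def ray(s,u,v):
    K,R,t=cam(s); d=R@np.linalg.inv(K)@[u,v,1]; return t,d/np.linalg.norm(d)
def onz(s,u,v,z):
    t,d=ray(s,u,v); return t+d*(z-t[2])/d[2]
def proj(s,P):
    K,R,t=cam(s); q=K@(R.T@(np.array(P,float)-t)); return q[:2]/q[2]
def tri(*obs):
    A=np.zeros((3,3));b=np.zeros(3)
    for s,u,v in obs:
        t,d=ray(s,u,v); M=np.eye(3)-np.outer(d,d); A+=M;b+=M@t
    return np.linalg.solve(A,b)
def load(f): return pickle.load(open(f'pics/{f}.pkl','rb'))
E
python3 - <<'E'
from h import *
s=snap('scene','a');t=snap('top','b')
for x in(s,t):
    print(x.keys(),cam(x))
cv2.imwrite('pics/ab.png',cv2.resize(np.hstack([s['frame'],t['frame']]),(800,300)))
print(get_clock(),get_eef_rot())
E
```

```text
dict_keys(['frame', 'intrinsics', 'camera_from_world', 'p', 'r']) (array([[420.54147785,   0.        , 278.67017996],
       [  0.        , 420.54147785, 212.14930038],
       [  0.        ,   0.        ,   1.        ]]), array([[-0.94988307,  0.26878079, -0.15962156],
       [ 0.31257589,  0.80962091, -0.49680006],
       [-0.00429736, -0.52179581, -0.85305959]]), array([651.54629434, 403.5925791 , 850.50505564]))
dict_keys(['frame', 'intrinsics', 'camera_from_world', 'p', 'r']) (array([[451.88825734,   0.        , 277.07346318],
       [  0.        , 451.88825734, 212.70964426],
       [  0.        ,   0.        ,   1.        ]]), array([[-2.44979746e-02, -9.97044332e-01,  7.28179121e-02],
       [-9.99699552e-01,  2.44918646e-02, -9.76950119e-04],
       [-8.09383866e-04, -7.28199674e-02, -9.97344774e-01]]), array([ 425.85732161,   -8.91108057, 1307.86456711]))
0.1 [-4.75404592e-01 -3.10532862e+00  1.55476961e-03]
```

View pics/a.png

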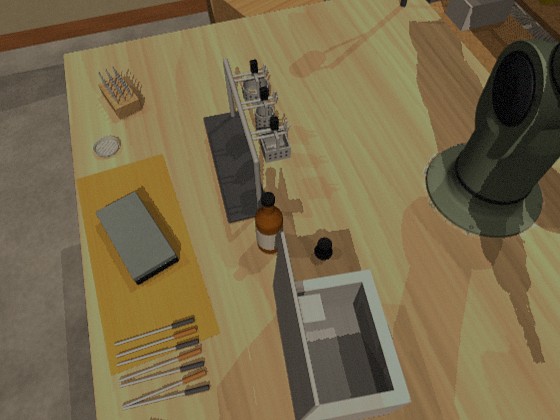

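View pics/b.png

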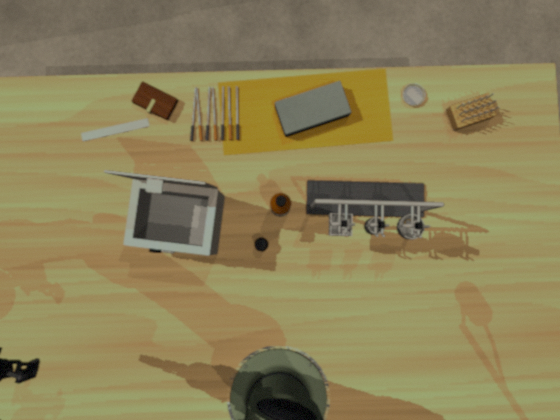

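Scene (a): three baskets hang on the rack, with the bottle and loupe between rack and cleaner and the lid standing near vertical. Top (b): the wide round basket is on the -y hook at about (411,226), the bottle at (281,204), the loupe at (261,244), and the tank at about (172,220). I'll zoom in next.

Run:
```python
from h import *
t=load('b');s=load('a')
a=cv2.resize(t['frame'][160:265,95:235],(600,450),interpolation=cv2.INTER_CUBIC)
b=cv2.resize(t['frame'][170:260,295:455],(800,450),interpolation=cv2.INTER_CUBIC)
c=cv2.resize(s['frame'][50:220,195:305],(388,600),interpolation=cv2.INTER_CUBIC)
d=cv2.resize(s['frame'][225:420,265:415],(412,536),interpolation=cv2.INTER_CUBIC)
d=cv2.copyMakeBorder(d,0,64,0,0,0)
e=np.vstack([cv2.resize(a,(400,300)),cv2.resize(b,(400,225)),np.zeros((75,400,3),np.uint8)])
cv2.imwrite('pics/c1.png',b); cv2.imwrite('pics/c2.png',np.hstack([c,d])); cv2.imwrite('pics/c3.png',a)
for n,u,v,z in [('wide knob',411,226,220),('sq',341,224,220),('deep',375,225,220),('bottle',283,201,190),('loupe',261,244,42)]: print(n,onz(t,u,v,z).round())
```

```text
wide knob [ 465. -332.  220.]
sq [ 474. -163.  220.]
deep [ 470. -245.  220.]
bottle [536. -25. 190.]
loupe [432.  37.  42.]
```

View pics/c1.png

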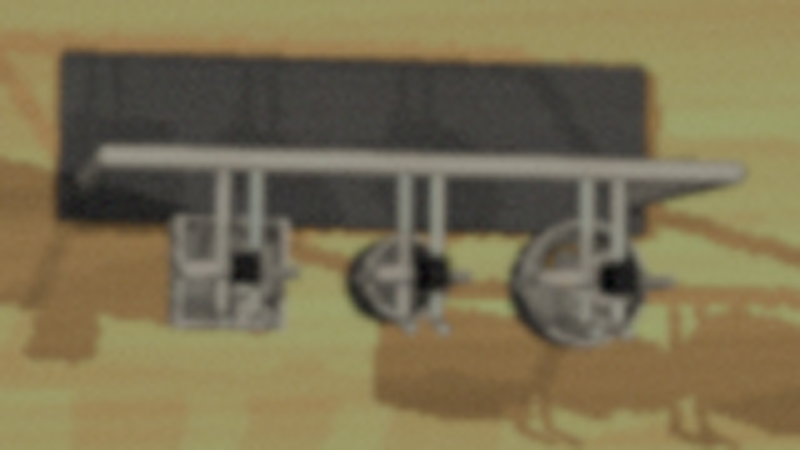

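View pics/c2.png

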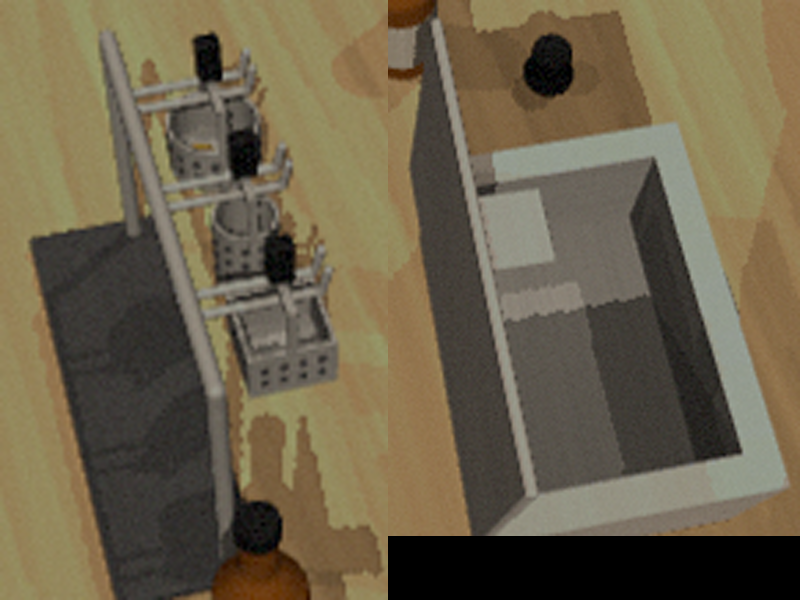

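View pics/c3.png

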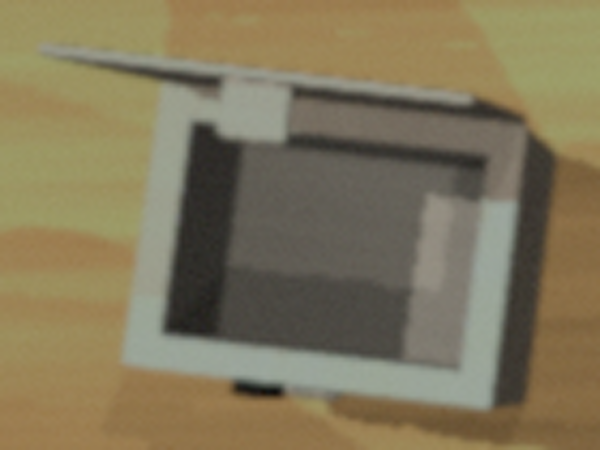

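Crops: the knob of the wide basket is at about (418,225) in top and (254,67) in scene, and the brass ring shows in that basket. The tank rim corners and the lid's free edge are clear in both views. Next I fit the poses.

Run:
```python
from h import *
t=load('b');s=load('a')
def fit(M,W):
    M,W=np.array(M,float),np.array(W)[:,:2]; z=(M-M.mean(0))@[1,1j]; w=(W-W.mean(0))@[1,1j]
    a=np.angle(np.vdot(z,w)); R=np.array([[np.cos(a),-np.sin(a)],[np.sin(a),np.cos(a)]])
    o=W.mean(0)-R@M.mean(0); return a,R,o,(M@R.T+o-W).round(1)
px=np.array([(122,362),(492,408),(527,120),(163,332),(460,368),(487,155),(193,125)])/4.286+[95,160]
M=[(-85,110),(-85,-110),(85,-110),(-65,85),(-65,-85),(65,-85),(65,85)]
a,R,o,e=fit(M,[onz(t,u,v,160) for u,v in px]); print('cleaner',a,o,e.tolist())
p2=np.array([(65,52),(645,68),(645,232),(58,218)])/5+[295,170]
ar,Rr,orr,e=fit([(80,170),(80,-170),(-20,-170),(-20,170)],[onz(t,u,v,12) for u,v in p2]); print('rack',ar,orr,e.tolist())
for b in [(315.5,201),(442,204.5)]: print('bar end',onz(t,*b,196), )
print('hook knobs',[ (orr+Rr@[-55,y]).round(1) for y in(-90,0,90)])
H=o+R@[85,0]; print('hinge',H)
for A,B in [((104.3,171.2),(282,233)),((204.7,182.9),(317.8,404.5)),((104.3,171.2),(317.8,404.5)),((204.7,182.9),(282,233))]:
    P=tri((t,*A),(s,*B)); print('lid',P.round(),(R.T@(P[:2]-H)).round(1),P[2]-160.5)
# knobs by black mask
for n,im,box in (('t',t,(205,245,330,435)),('s',s,(55,150,240,290))):
    r0,r1,c0,c1=box; g=im['frame'][r0:r1,c0:c1].max(2); m=(g<55).astype(np.uint8)
    k=cv2.connectedComponentsWithStats(m); print(n,[(np.round(k[3][i]+[c0,r0],1).tolist(),(k[2][i]+[c0,r0,0,0,0]).tolist()) for i in range(1,k[0]) if k[2][i][4]>12])
```

```text
cleaner -0.1384656290528089 [505.93038334 260.20994429] [[-1.6, -0.3], [0.4, 0.2], [-1.8, -0.0], [-2.4, -3.5], [-0.3, 3.6], [2.3, 3.4], [3.4, -3.4]]
rack -0.051160934583978045 [ 525.41384844 -264.7539144 ] [[2.1, 2.8], [2.3, -2.2], [-2.7, -1.6], [-1.7, 1.0]]
bar end [ 533.71347903 -105.65526896  196.        ]
bar end [ 517.35669488 -417.67488406  196.        ]
hook knobs [array([ 465.9, -351.8]), array([ 470.5, -261.9]), array([ 475.1, -172.1])]
hinge [590.11684336 248.47793894]
lid [579. 266. 566.] [-13.4  15.9] 405.9935089347222
lid [ 586.  268. -130.] [-6.8 18.6] -290.154168843798
lid [594. 359. 348.] [-11.2 109.7] 187.2223230262968
lid [564. 144. 347.] [ -11.7 -107.5] 186.9544544101915
t [([380.1, 224.3], [378, 220, 6, 11, 43]), ([343.9, 223.1], [342, 221, 5, 5, 24]), ([418.2, 225.4], [415, 222, 7, 7, 40])]
s [([253.6, 66.2], [250, 60, 8, 14, 88]), ([263.8, 92.8], [260, 86, 9, 15, 113]), ([272.2, 123.6], [256, 115, 24, 17, 140]), ([243.3, 141.8], [240, 129, 9, 21, 121]), ([285.4, 140.8], [284, 135, 4, 11, 16])]
```

```bash
cat >> h.py <<'E'
from scipy.spatial.transform import Rotation as Ro
AR,AC=-0.052,-0.1385; O=np.array([505.9,260.2])
def R2(a): return np.array([[np.cos(a),-np.sin(a)],[np.sin(a),np.cos(a)]])
def down(a,flip=0): # tool z down, closing line along y rotated by a
    return (Ro.from_euler('z',a+np.pi*flip)*Ro.from_rotvec([0,np.pi,0])).as_rotvec()
def C(x,y,z): return [*(O+R2(AC)@[x,y]),z]
E
python3 - <<'E'
from h import *
t=load('b');s=load('a')
print(onz(t,418.2,225.4,224),tri((t,418.2,225.4),(s,253.6,66.2)))
for f in (0,1):
  for P,a in [((250,380,400),0),((420,-200,400),AR),((466,-350,380),AR),((466,-350,204),AR),((420,-250,300),AC),(C(-15,0,124),AC),(C(125,0,420),AC),(C(-100,0,160),AC)]:
    q=inverse_kinematics(list(P),down(a,f).tolist()); print(f,P,None if q is None else np.round(q,2))
E
```

```text
[ 466.15588139 -347.73919419  224.        ] [ 466.11912205 -350.49266422  214.672619  ]
0 (250, 380, 400) [-1.07  0.09 -0.06  1.77  0.01  1.28  0.45]
0 (420, -200, 400) [-0.7   0.24  1.26  1.78 -0.23  1.29  2.13]
0 (466, -350, 380) [ 0.72  0.34 -0.24  1.5   0.08  1.31  1.99]
0 (466, -350, 204) [ 0.72  0.49 -0.24  1.73  0.14  0.93  1.93]
0 (420, -250, 300) [-0.41  0.4   1.11  1.89 -0.41  1.1   2.3 ]
0 [np.float64(491.04363704780013), np.float64(262.27086451331405), 124] [-0.6   0.55 -0.    1.88  0.    0.71  0.83]
0 [np.float64(629.7030246016654), np.float64(242.94279572238256), 420] [-0.53  0.5   0.13  1.17 -0.06  1.48  1.02]
0 [np.float64(406.8575803186676), np.float64(274.00576342209393), 160] [-0.72  0.41  0.    2.02 -0.    0.71  0.72]
1 (250, 380, 400) [-2.14  0.16  1.19  1.8  -0.16  1.28 -2.48]
1 (420, -200, 400) [-0.55  0.16  1.02  1.78 -0.14  1.28 -1.13]
1 (466, -350, 380) [-0.1   0.49  1.    1.54 -0.42  1.34 -0.68]
1 (466, -350, 204) [ 0.02  0.62  0.79  1.77 -0.52  0.97 -0.61]
1 (420, -250, 300) [-0.36  0.36  1.02  1.89 -0.35  1.08 -0.91]
1 [np.float64(491.04363704780013), np.float64(262.27086451331405), 124] [-1.03  0.65  0.63  1.9  -0.54  0.77 -1.8 ]
1 [np.float64(629.7030246016654), np.float64(242.94279572238256), 420] [-0.86  0.59  0.77  1.19 -0.4   1.51 -1.87]
1 [np.float64(406.8575803186676), np.float64(274.00576342209393), 160] [-1.22  0.5   0.68  2.04 -0.46  0.75 -1.96]
```

Run:
```python
from h import *
reach([250,380,400],down(0).tolist())
set_joints([0.72,0.34,-0.24,1.5,0.08,1.31,1.99])
reach([420,-350,330],down(AR).tolist()); print(np.round(get_qpos(),2),get_tcp_pos(),get_clock(),get_grip_width())
s=snap('wrist','w1')
K,R,t=cam(s); print(t,s['T_tool_cam']); print([proj(s,(466+dx,-350+dy,229)).round() for dx in(-8,8) for dy in (-6,6)])
```

```text
[ 0.77  0.31 -0.24  1.67  0.08  1.17  2.03] [ 419.77572136 -349.57540903  329.88623842] 4.25 1.0048526696162512
[ 341.40177402 -345.54232304  472.99376983] [[ 1.06348040e-03  9.51987021e-01  3.06136539e-01  7.85374575e+01]
 [ 9.99999294e-01 -8.50160109e-04 -8.30146781e-04  2.23574499e-05]
 [-5.30023888e-04  3.06137206e-01 -9.51987253e-01 -1.43074717e+02]
 [ 0.00000000e+00  0.00000000e+00  0.00000000e+00  1.00000000e+00]]
[array([272., 261.]), array([288., 260.]), array([273., 281.]), array([289., 280.])]
```

View pics/w1.png

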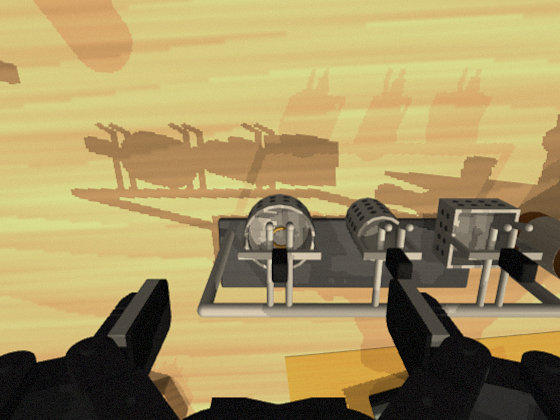

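The wrist view shows the knob at cols 273–288, rows 249–278. The predicted top face, cols 272–289, matches that. I grasp now.

Run:
```python
from h import *
k=[466.5,-350]
move_l([*k,300],200,ori=down(AR).tolist()); print(np.round(get_qpos(),2))
print(move_l([*k,203],100,contact_N=6),get_tcp_pos())
f0=np.array(get_force()); grip(0); print('w',get_grip_width(),get_finger_force(),np.array(get_force())-f0)
p=np.array(get_tcp_pos()); move_l((p+[0,0,20]).tolist(),25); sleep(.3)
print(get_tcp_pos(),np.array(get_force())-f0,get_grip_width(),get_clock())
s=snap('wrist','w2'); cv2.imwrite('pics/w2c.png',s['frame'][180:420,140:440])
```

```text
[ 0.71  0.4  -0.24  1.62  0.1   1.14  1.97]
False [ 466.75394334 -350.19672047  203.64590783]
w 0.12927460372046065 60.53078770637512 [-0.65648991 -0.56439838  2.34331295]
[ 466.59062134 -350.07257647  223.10211222] [-0.32010082  0.03420097 -1.60532127] 0.12679610344380046 7.7667
```

View pics/w2c.png

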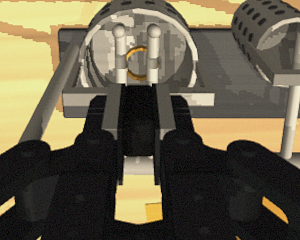

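The knob is held, and the ring is visible in the basket at about (278,240) in the full frame. The crown bar is lifted over the tips, so I withdraw, raise and carry it over.

Run:
```python
from h import *
p=np.array(get_tcp_pos()); p[2]=223.8; move_l(p.tolist(),20)
d=R2(AR)@[-76,0]; f0=np.array(get_force())
p[:2]+=d; print(move_l(p.tolist(),50,contact_N=5),np.array(get_force())-f0,get_tcp_pos(),get_grip_width(),get_clock())
s=snap('wrist','w3'); t=snap('top','t3'); cv2.imwrite('pics/w3c.png',np.hstack([s['frame'][150:420,140:440],cv2.resize(t['frame'][180:290,330:460],(319,270))]))
```

```text
False [0.08990896 0.0438284  0.87597462] [ 390.87970388 -346.05491835  223.76467368] 0.12911475976007486 9.7333
```

View pics/w3c.png

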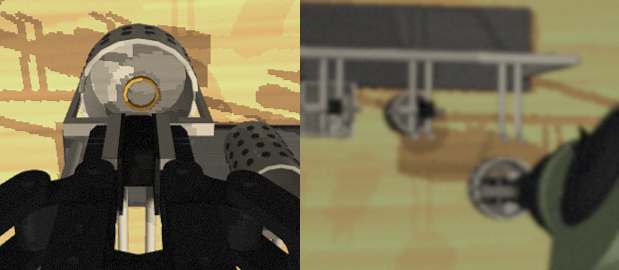

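The basket is clear of the hook, and the ring lies in it at about (140,92) in the crop.

Run:
```python
from h import *
p=np.array(get_tcp_pos()); move_l([p[0],p[1],305],120)
a=down(AC).tolist()
for q in ([430,-150,305],[425,100,305],C(-10,0,305)): move_l(q,150,ori=a)
sleep(.3); print(get_tcp_pos(),np.round(get_qpos(),2),get_clock())
move_l(C(-10,0,180),100); f0=np.array(get_force()); 
t=snap('top','t4');s=snap('scene','s4'); cv2.imwrite('pics/t4c.png',np.hstack([cv2.resize(t['frame'][150:270,90:250],(440,330)),cv2.resize(s['frame'][220:420,260:420],(264,330))]))
print(get_tcp_pos(),f0)
```

```text
[496.02982602 261.28770831 305.11895454] [-0.15  0.4  -0.6   1.66  0.24  1.16  0.62] 15.5833
[496.22100987 261.65878017 180.48557861] [ 0.18035631 -0.45179729 -1.07086804]
```

View pics/t4c.png

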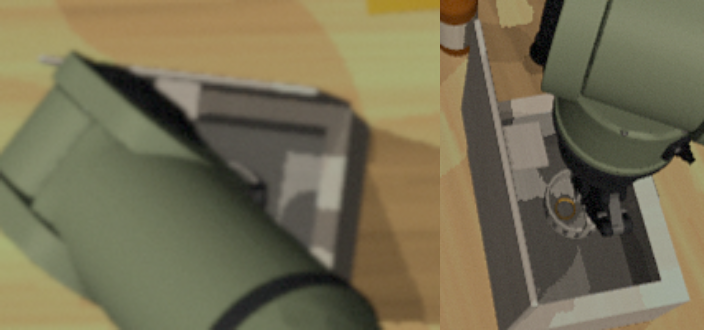

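The basket hangs inside the tank mouth with the ring still in it and is clear of the walls. I lower it.

Run:
```python
from h import *
f0=np.array(get_force())
print(move_l(C(-10,0,126),60,contact_N=6),get_tcp_pos())
print(move_l(C(-10,0,116),12,contact_N=2.5),get_tcp_pos(),np.array(get_force())-f0)
grip(0.55); sleep(.4); print(get_grip_width(),get_finger_force(),np.array(get_force())-f0)
p=get_tcp_pos(); move_l([p[0],p[1],230],80); sleep(.2)
t=snap('top','t5');s=snap('scene','s5');w=snap('wrist','w5'); print(get_clock(),proj(w,C(-10,0,145)),get_tcp_pos())
cv2.imwrite('pics/t5c.png',np.hstack([w['frame'],cv2.resize(s['frame'][220:420,260:420],(240,420))[:, :240]]))
```

```text
False [496.17583248 261.68781774 126.32582521]
True [495.84936059 261.60248745 119.45043443] [-3.82654734 -1.23312315 10.30030275]
0.5492795319696254 0.0 [-1.08205839 -0.60738027  1.45882037]
21.4417 [278.40641485 218.08431235] [495.64520974 261.33639455 229.9088631 ]
```

View pics/t5c.png

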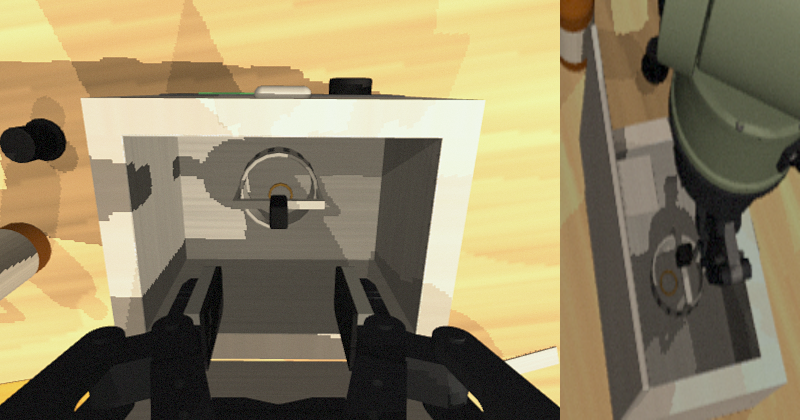

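The basket stands flat with its crown near (280,205) and the ring inside, and the fingers are clear. Next I go over and behind the lid and push it down.

Run:
```python
from h import *
p=get_tcp_pos(); move_l([p[0],p[1],425],180); grip(0)
move_l(C(115,0,425),180); print(np.round(get_qpos(),2))
f0=np.array(get_force()); print(move_l(C(115,0,338),100,contact_N=6),get_tcp_pos(),get_clock())
def L(th,r=176,e=0):
    off=6+11*np.sin(th)-e; u=[-np.cos(th),np.sin(th)]; n=[np.sin(th),np.cos(th)]
    return C(85+r*u[0]+off*n[0],0,160.5+r*u[1]+off*n[1])
for th in np.arange(1.5,0.17,-0.12):
    move_l(L(th),100); f=np.array(get_force())-f0
    print(round(th,2),f.round(1),end=' ')
    if np.abs(f).max()>25: print('stop');break
print(get_tcp_pos(),get_clock())
s=snap('scene','s6'); cv2.imwrite('pics/s6.png',s['frame'][200:420,230:480])
```

```text
[-0.15  0.52 -0.56  1.16  0.27  1.53  0.78]
False [619.97589467 244.5128695  338.7042226 ] 25.05
1.5 [1.5 0.2 0.3] 1.38 [ 1.6 -0.9 -0.2] 1.26 [ 1.1  0.1 -0.9] 1.14 [ 1.4 -0.1  0.7] 1.02 [ 1.7 -1.1  1.3] 0.9 [1.  1.3 0.8] 0.78 [0.5 0.2 0. ] 0.66 [1.2 0.1 0.5] 0.54 [1.3 0.7 0.6] 0.42 [1.8 0.3 1.1] 0.3 [ 1.2 -0.3  0.4] 0.18 [ 0.3 -0.5 -0.2] [420.16404037 272.2287516  200.1393296 ] 29.5333
```

View pics/s6.png

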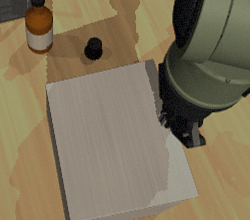

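The lid is nearly down, with the fingertip on its front. I press at the middle of the front edge.

Run:
```python
from h import *
p=np.array(get_tcp_pos()); move_l((p+[0,0,12]).tolist(),80); move_l(C(85-183,0,212),80); sleep(.2)
f0=np.array(get_force())
for z in np.arange(195,159.9,-2.5):
    move_l(C(85-183,0,z),40); f=np.array(get_force())-f0; print(z,round(get_tcp_pos()[2],1),f.round(1))
    if f[2]>27: break
sleep(.3); print(get_tcp_pos(),np.array(get_force())-f0,get_clock())
```

```text
195.0 194.9 [ 0.1 -0.7  0.7]
192.5 192.5 [ 1.  -1.2 -0.8]
190.0 189.9 [ 0.2 -0.5 -1.5]
187.5 187.3 [-0.1 -0.7 -0.1]
185.0 184.8 [-0.4 -0.6 -1. ]
182.5 182.4 [ 0.5 -0.2  0.3]
180.0 179.9 [ 0.2 -0.6 -0.5]
177.5 177.5 [-0.4 -0.   2.8]
175.0 174.9 [ 1.  -0.8 -1.2]
172.5 172.3 [ 0.4  0.4 -1. ]
170.0 169.8 [ 0.7  0.3 -0.5]
167.5 167.3 [ 0.4 -0.9 -0.3]
165.0 166.0 [-5.5 -5.6 26.1]
162.5 165.2 [-17.3 -14.   66.5]
[409.19117828 274.24938362 165.17577619] [-15.72190631 -13.15994195  65.61090119] 34.5083
```

Run:
```python
from h import *
p=np.array(get_tcp_pos()); move_l((p+[0,0,150]).tolist(),120); reach([280,380,400],down(0).tolist()); sleep(.3)
t=snap('top','t7'); s=snap('scene','s7'); print(get_clock(),np.array(get_force()).round(1))
for A in [(-105,110),(-105,-110)]: print(proj(t,C(*A,166)),proj(s,C(*A,166)))
cv2.imwrite('pics/f.png',np.hstack([cv2.resize(t['frame'][150:270,90:450],(540,180)),cv2.resize(s['frame'][240:420,260:420],(160,180))]))
cv2.imwrite('pics/f.png',np.vstack([cv2.resize(t['frame'][150:270,90:450],(780,260)),cv2.resize(s['frame'][40:420,170:450],(780,1058))[560:890]]))
```

```text
37.1083 [-0.8  0.2  0. ]
[121.66760183 253.02276335] [424.84010682 397.35367137]
[208.35400407 263.01870884] [380.45147574 264.93397294]
```

View pics/f.png

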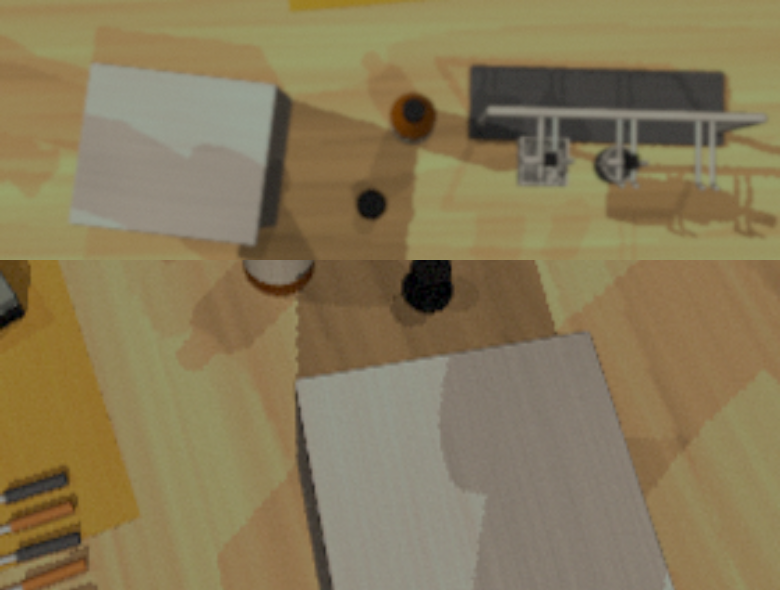

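The lid lies shut: its front corners at about (123,252) and (207,263) in top match the predicted shut corners. The other two baskets, the bottle and the loupe have not moved.

```bash
python3 -c "
from bench import *
print(close_job())"
```

```text
the job is handed in; nothing more can be done
None
```

The job is handed in at about 37 s: the wide round basket stands on the tank floor with the ring in it, the lid is snapped shut, and the other items look undisturbed, though pressing the lid peaked at about 66 N on the fingertips and no verdict came back.

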